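# Lay the reagent pack into the analyser's loading bay

### The job

Load the reagent pack: slide it, standing, across the bench until its foot bears squarely against the step of the loading bay, then push high on its back so that it tips over the step and lies on its side on the deck between the rails, and finally push it along the deck and press it firmly but not violently home against the dock for a moment. Leave it lying there flat and fully home, let go, and keep every push gentle and do not disturb the other things on the bench.

Things in the scene. Friction and masses are not known exactly. Their poses are not given: they have to be found in the camera images.
- pack: Reagent pack: plain white hard-plastic box with labels, 100 mm deep (x) by 120 wide (y) by 160 high (z), 0.6-0.95 kg, evenly filled, too wide to grip. Origin: centre of underside. Starts upright on the bench, +x face towards the bay, toe 25-70 mm short of the step, up to 0.2 rad askew, 8 mm off the bay's middle. Hand force on it must stay under 40 N; tipping it at the top takes 2-4 N
- pack_top (a point): Centre of the pack's top face (origin + 160 mm along its z; flush grey round port). It ends up against the dock: lying, the pack's z points along the bay's +x and its +x face is down on the deck
- pack_toe (a point): Middle of the pack's lower leading edge (origin + 50 mm along its x), which meets the step. The pack's friction is 0.28-0.42 on everything: sliding takes 2-4 N; pushed 80 mm up or lower it slides upright, above 120 mm in the open it may slide or topple. Against the step a low push jams (10 N more per mm): stop at the first rise
- bay: Loading bay, fixed: flat grey deck 195 mm long (x), 180 wide (y), 12 high. Origin: bench level, middle of its front edge, the foot of the upright 12 mm step. +x runs along the deck to the dock. Two steel rails 10 mm above the deck, from x = 30 mm on, 144 mm apart inside. Pack home: underside at x = 35 mm, top at 195, its axis 62 mm above the bench. Just tipped, its underside is near x = -40 mm
- dock: Dock: rigid fixed cream block at the deck's end, 100 mm long, 190 wide, 95 high; its face at bay x = 195 mm is the end stop. Origin: bench level, middle of that face. Pressed firmly home means 5 N or more between pack and dock for 0.3 s, on top of the 2-4 N of sliding
- sample_jar: bystander: lidded sample jar, 56 mm across, 65 mm high, standing beside the pack; origin at its base
- stain_bottle: bystander: small amber bottle, 36 mm across, 75 mm high, standing beside the bay; origin at its base
- slide_box: bystander: flat grey slide box 85 x 110 x 32 mm; origin at its base
- tape_roll: bystander: roll of paper tape, 64 mm across, 19 mm high, lying flat; origin at its base
- mug: bystander: white mug, 80 mm across, 90 mm high; origin at its base
- pipette: bystander: dark pipette lying on the bench, 190 mm long, 22 mm thick; origin on the bench near its middle
Not all that is in view belongs to the job. Leave any green look-alike of the pack alone.

How it is judged:
On the way, in this order (a step that is already met when the one before it is completed fails the run):
1. the pack stands upright with its foot squarely against the step (within 4 mm and 0.06 rad) (x of pack_toe in the frame of bay between -0.004 and 0.004 m and angle between pack's own z axis and vertical below 0.06 rad and angle between the x axis of pack and the x axis of bay, either way round below 0.06 rad), for 0.2 s.
2. the pack has been tipped over the step and lies on its side, flat on the deck between the rails (angle between pack's own z axis and vertical between 1.5 and 1.64 rad and z of pack_top in the frame of bay between 0.056 and 0.067 m and y of pack_top in the frame of bay between -0.018 and 0.018 m and angle between the z axis of pack and the x axis of bay, either way round below 0.1 rad), for 0.2 s.
3. the pack is pressed home against the dock with 5 N or more (all of step 2 and x of pack_top in the frame of bay above 0.1915 m and contact force between pack and dock above 5 N), for 0.3 s.
At the end, for the whole second after the job is handed in: The pack lies at rest on its side flat on the deck between the rails (tilted less than 0.07 rad, within 0.1 rad of the bay's direction, within 18 mm of its middle), its top face within 3.5 mm of the dock (all of step 2 and x of pack_top in the frame of bay above 0.1915 m and linear speed of pack below 0.01 m/s and angular speed of pack below 0.05 rad/s); the robot touches nothing.
It fails at once if the hand or arm presses on the pack with more than 40 N (contact force between any of the fingers, the arm and pack above 40 N).
It fails at once if another thing on the bench is moved by more than 25 mm (distance of any of sample_jar, stain_bottle, slide_box, tape_roll, mug, pipette from where it was at the start of the episode above 0.025 m).
It fails at once if another thing on the bench is tipped (angle between any of sample_jar, stain_bottle, slide_box, tape_roll, mug, pipette's own z axis and vertical above 0.35 rad).
It also fails if it takes over 72 s, if anything falls off the work surface, if the arm or the gripper's body presses on something with over 40 N, if the wrist force passes 120 N, or if a joint passes its speed limit or range.

### The arm

A 6-joint arm with a two-finger parallel gripper is mounted at the origin on the work surface. World frame = base frame: x ahead of the robot, y to its left, z up, the work surface at z = 0. Lengths are in m, angles in rad, forces in N, time in s.
With the tool pointing down it reaches from about 0.4 to 0.825 m from the base axis. Payload 7 kg.
Tool frame: the origin (TCP) lies at the very end of the fingers, on their centre line; the grasp point (between the pads) lies 19 mm behind it (tcp_to_grasp is the distance from the TCP to the grasp point, in m); x points along the fingers, z is the direction in which the jaws open and shut, and the axes are right-handed (so a half turn about x gives the same grasp; the last joint's range is limited). The gripper opens to 88 mm and grips with 3 to 60 N. Pads are 19 mm wide; open, the fingers measure 130 mm over their backs; the gripper's body (78 mm by 193 mm) begins 47 mm behind the grasp point.
Start: joints at [-0.896, 0.359, 0.012, 0, -1.224, -0.288], TCP at [0.255, -0.625, 0.227] pointing down, gripper open.
Joint ranges: [-3.07, 3.07], [-1.43, 2.12], [-1.02, 1.25], [-3.03, 1.67], [-3.05, -0], [-3.03, 3.03]. Speed limits (rad/s): [2.39, 2.39, 3.01, 3.14, 3.14, 3.14].

### API

Orientations are given as [roll, pitch, yaw] about the fixed x, y, z axes, in that order (R = Rz(yaw) Ry(pitch) Rx(roll)).
In Python, from station import get_state, grab_frame, job_done, tcp_to_grasp gives the robot as it stands. The module is installed in compiled form; this text tells all that it offers.
- The arm moves only by the shell command python3 -m crank 'ROWS' [FORCE]. ROWS is JSON, a list of rows, each a list of 7 numbers: the shift along the tool's x, y, z in m, then the turn, a rotation vector about the tool's x, y, z in rad, then the opening, from 0 (shut) to 1 (fully open). In form: [[x, y, z, wx, wy, wz, fingers], ...]. A call has 1 to 10 rows; each row is the pose to reach, as a shift and turn from the pose commanded when the call began, along the tool's axes at that moment; what a row does not reach only later rows make up. A row lasts 1/8 s, in which the tool goes at most 62.5 mm and 10.7 degrees, less where a joint would pass 70% of its speed; a pose out of reach is approached as far as the arm can. A call with a gripper value outside its range is refused whole. The fingers move at their own pace and stop on an object; FORCE is the grip in N (left out, the last holds). Time passes only in rows, so rows that repeat a pose let the fingers close. It gives the time, the measured TCP pose, the force and the opening at its end, in the units of the state.
- get_state(): the state, without advancing time (a new reading comes with each control period).
- grab_frame(name): name is "scene" or "top" or "wrist"; returns a dict with "pixels" (384x512x3 uint8, red, green, blue), "vfov" (degrees; the focal length in pixels is half the picture's height over the tangent of half this angle, whatever the lens; pixels are square), "cx", "cy" (the principal point, pixels), "extrinsics" (4x4, takes a point from world to camera coordinates). Camera axes: x right, y up, looking along -z (the intrinsics and any distortion apply to the point x, -y, -z); pixel columns grow to the right and rows downward; lengths in m; the calibration is good to about 2 mm. A picture is of the moment at which its call begins. There is no depth.
- job_done(): hands the job in, once; it reports no verdict.
The state is a dict: "t": time; "q": joint angles; "qd": joint speeds; "joint_efforts": joint torques, N m; "eef_pos": TCP position; "ee_rot": TCP orientation; "force": force on the tool from outside, world axes, zero at the start; "moment": the same for the moment, N m; "width": finger opening in m.
Only numpy, scipy, OpenCV 4.12 (cv2) and the standard library are available. Lean on these libraries where they do the work, as an engineer would, in place of code of your own. Each camera call takes 0.05 s, during which the arm holds its last target.

## Working session

There is one attempt and no reset: what is moved stays moved. The work goes in short steps, Python scripts to look and compute and a shell command to move; the robot and the scene stay as the last step left them, time stands still between calls to the robot, and variables do not carry over. Pictures are saved under pics/ and viewed, and the job is handed in when it is done.

```bash
mkdir -p pics; ls
python3 - <<'E'
from station import *
import cv2,json
s=get_state();print({k:(np.round(v,4).tolist() if 0 else v) for k,v in s.items()})
print(tcp_to_grasp if not callable(tcp_to_grasp) else tcp_to_grasp())
for n in("scene","top","wrist"):
    f=grab_frame(n);cv2.imwrite(f"pics/{n}0.png",f["pixels"][:,:,::-1])
    print(n,{k:(v.tolist() if hasattr(v,'tolist') else v) for k,v in f.items() if k!="pixels"})
E
```

```text
pics
{'t': 0.0, 'q': array([-8.95894654e-01,  3.59379302e-01,  1.10745016e-02, -3.52225935e-04,
       -1.22409620e+00, -2.88111634e-01]), 'qd': array([-0.00048264,  0.00040763,  0.00144174, -0.00183026, -0.00031969,
        0.0006924 ]), 'joint_efforts': array([ 6.00043259e-04, -5.82719064e+01,  2.93059140e+01,  6.99768886e+00,
        6.81325051e-03, -1.37835950e-04]), 'eef_pos': array([ 0.25442475, -0.62469385,  0.22563402]), 'ee_rot': array([0.08464905, 1.56915784, 2.04211547]), 'force': array([-0.34361157,  0.15428607, -0.21244103]), 'moment': array([0.0026575 , 0.03593137, 0.0342275 ]), 'width': 0.08763684094467686}
0.0188
scene {'vfov': 51.32105147070575, 'cx': 255.86418216270127, 'cy': 195.30963631147168, 'extrinsics': [[0.7325380591356483, 0.680277734960637, -0.02470213016325655, -0.42005454573547546], [-0.3575252809642131, 0.41536412764514136, 0.8364498281050999, 0.053629139103959785], [0.5792785732177894, -0.6038996976174237, 0.5474865202252438, -1.5371770530734206], [0.0, 0.0, 0.0, 1.0]]}
top {'vfov': 45.39216457778796, 'cx': 260.380187386974, 'cy': 187.20219380438573, 'extrinsics': [[-0.021593168057101514, -0.9997658023633123, 0.0014406658531375847, 0.07998072317233851], [0.9969054703055422, -0.021422400520594558, 0.07563441036209186, -0.5248818444421769], [-0.07558583444101047, 0.0030693942037237167, 0.9971345748950232, -1.3176088972760713], [0.0, 0.0, 0.0, 1.0]]}
wrist {'vfov': 71.16520419353327, 'cx': 255.6528127183029, 'cy': 195.91085955276827, 'extrinsics': [[-0.37718488891900176, 0.9261366407353269, 0.00157551853239761, 0.6743499378697755], [-0.8837247336852608, -0.35940196176908734, -0.2997679518384981, 0.03801661899143026], [-0.2770598394644684, -0.11446026631113969, 0.9540108452171324, -0.3917501142728283], [0.0, 0.0, 0.0, 1.0]]}
```

View pics/scene0.png

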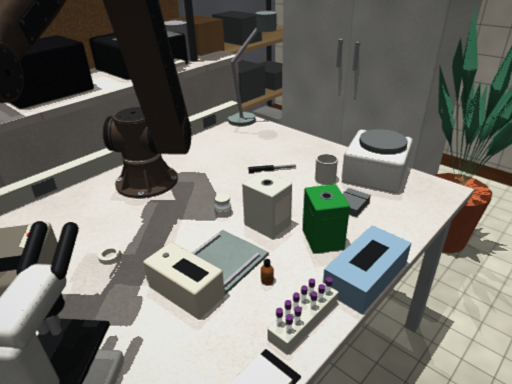

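View pics/top0.png

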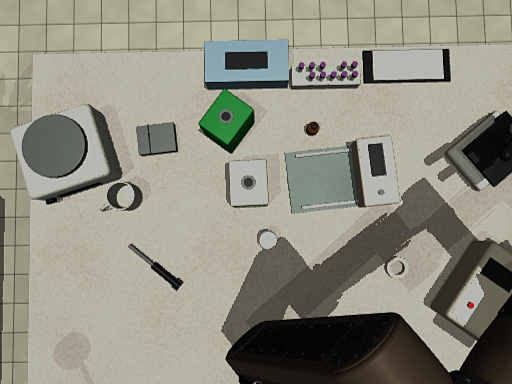

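View pics/wrist0.png

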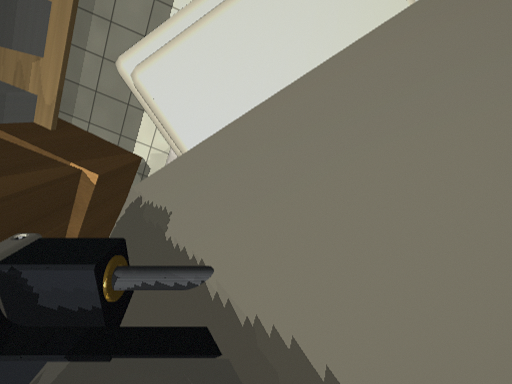

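```bash
cat > h.py <<'E'
import numpy as np, cv2
from station import *
def cam(f):
    H=f["pixels"].shape[0]; return H/2/np.tan(np.radians(f["vfov"])/2), np.array(f["extrinsics"])
def ray(f,u,v,z):
    F,E=cam(f);R=E[:3,:3];C=-R.T@E[:3,3]
    d=R.T@np.array([(u-f["cx"])/F,-(v-f["cy"])/F,-1.]);return C+d*(z-C[2])/d[2]
def proj(f,p):
    F,E=cam(f);c=E[:3,:3]@np.asarray(p)+E[:3,3]
    return np.array([f["cx"]+F*c[0]/-c[2], f["cy"]-F*c[1]/-c[2]])
def crop(f,name,u0,v0,u1,v1,k):
    cv2.imwrite(f"pics/{name}.png",cv2.resize(f["pixels"][v0:v1,u0:u1,::-1],None,fx=k,fy=k,interpolation=cv2.INTER_CUBIC))
E
python3 - <<'E'
from h import *
f=grab_frame("top");crop(f,"topc",215,125,415,225,4)
F,E=cam(f);print(F,-E[:3,:3].T@E[:3,3])
f=grab_frame("scene");crop(f,"scenec",140,160,340,310,4)
F,E=cam(f);print(F,-E[:3,:3].T@E[:3,3])
E
```

```text
459.07894389994016 [0.42539205 0.07276202 1.35341729]
399.6509302959495 [ 1.21733344 -0.66482262  0.78634939]
```

View pics/topc.png

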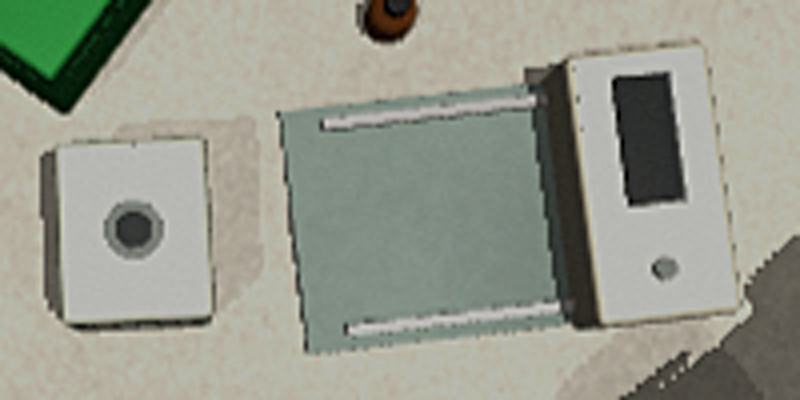

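View pics/scenec.png

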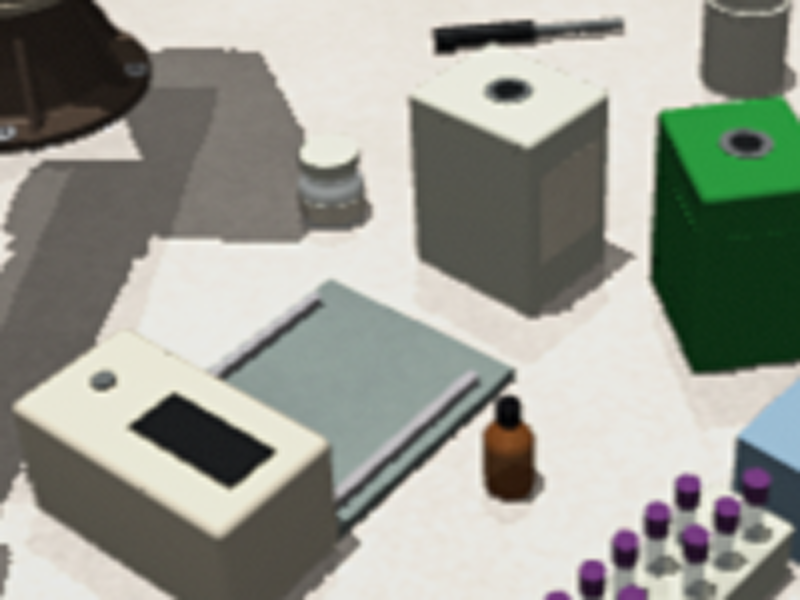

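```bash
cat > m.py <<'E'
from h import *
f=grab_frame("top")
def toP(pts,z): return np.array([ray(f,215+(u+.5)/4-.5,125+(v+.5)/4-.5,z) for u,v in pts])
def rep(n,P):
    print(n,P[:,:2].round(4).tolist(),"sides",[round(float(np.linalg.norm(P[i]-P[(i+1)%len(P)])),4) for i in range(len(P))],"c",P.mean(0).round(4))
rep("pack",toP([(57,147),(205,140),(213,318),(65,325)],.16))
rep("dock",toP([(568,55),(705,40),(742,312),(600,327)],.095))
b=toP([(278,112),(307,353)],.012);rep("bayfront",b)
rep("rail1",toP([(320,125),(537,101)],.022));rep("rail2",toP([(346,330),(560,307)],.022))
# pack top mask
px=f["pixels"];hsv=cv2.cvtColor(px,cv2.COLOR_RGB2HSV)
for n,(u0,v0,u1,v1) in dict(pack=(224,155,275,212),dock=(350,130,402,210)).items():
    g=px[v0:v1,u0:u1].astype(int); print(n,"bright samples",px[170,240],px[150,400] , px[185,276],px[195,365])
E
python3 m.py
```

```text
pack [[0.5854, 0.1501], [0.588, 0.0531], [0.4713, 0.0506], [0.4688, 0.1468]] sides [0.097, 0.1167, 0.0963, 0.1166] c [0.5284 0.1001 0.16  ]
dock [[0.6508, -0.2008], [0.6593, -0.2962], [0.4701, -0.3135], [0.4619, -0.2157]] sides [0.0958, 0.1899, 0.0981, 0.1894] c [ 0.5605 -0.2565  0.095 ]
bayfront [[0.6278, -0.0035], [0.45, -0.0202]] sides [0.1785, 0.1785] c [ 0.5389 -0.0119  0.012 ]
rail1 [[0.616, -0.0334], [0.6303, -0.1927]] sides [0.1599, 0.1599] c [ 0.6232 -0.1131  0.022 ]
rail2 [[0.4659, -0.0482], [0.4792, -0.2039]] sides [0.1563, 0.1563] c [ 0.4725 -0.1261  0.022 ]
pack bright samples [184 185 181] [182 180 165] [173 166 151] [188 190 187]
dock bright samples [184 185 181] [182 180 165] [173 166 151] [188 190 187]
```

```bash
cat > plan.py <<'E'
from h import *
from scipy.spatial.transform import Rotation as Ro
A=0.088
bo=np.array([.5389,-.0119,0]);bx=np.array([np.sin(A),-np.cos(A),0]);by=np.array([np.cos(A),np.sin(A),0]);up=np.array([0,0,1.])
def tgtR(tilt,s,da=0):  # tilt = angle below horizontal
    a=A+da;X=np.array([np.sin(a),-np.cos(a),0]);Y=np.array([np.cos(a),np.sin(a),0])
    x=np.cos(tilt)*X-np.sin(tilt)*up; z=s*Y; return Ro.from_matrix(np.c_[x,np.cross(z,x),z])
def curR(s): return Ro.from_euler('xyz',s["ee_rot"])
def b2w(p): return bo+bx*p[0]+by*p[1]+up*p[2]
def w2b(p): d=np.asarray(p)-bo; return np.array([d@bx,d@by,d[2]])
def state():
    s=get_state();R=curR(s)
    print("t",round(s["t"],2),"tcp",np.round(s["eef_pos"],4),"bay",w2b(s["eef_pos"]).round(4),"F",np.round(s["force"],2),"Fbayx",round(float(s["force"]@bx),2),"w",round(s["width"],3),"q",np.round(s["q"],2));return s,R
def rows(R0,p0,p1,R1=None):
    d=R0.inv().apply(np.asarray(p1)-p0); w=np.zeros(3) if R1 is None else (R0.inv()*R1).as_rotvec()
    print("row",d.round(4),w.round(3),"mm",round(np.linalg.norm(d)*1e3),"deg",round(np.degrees(np.linalg.norm(w))))
E
python3 - <<'E'
from plan import *
f=grab_frame("top")
for n,u,v,z in [("mug",122,196,.09),("jar",267,239,.065),("bottle",312,128,.075),("pipA",130,245,.01),("pipB",181,288,.01),("green",225,115,.16),("greencorner",231,150,.16),("slidebox",157,138,.03)]:
    p=ray(f,u,v,z);print(n,p.round(3),w2b(p).round(3))
print("pack bay",w2b([.5284,.1001,0]))
s,R=state();print(R.as_matrix().round(3))
for sg in(1,-1):
    rows(R,s["eef_pos"],s["eef_pos"],tgtR(np.pi/4,sg)); 
R2=tgtR(np.pi/2-1e-3,1);print(R2.as_matrix().round(3))
rows(R,s["eef_pos"],[.42,-.05,.32])
rows(R,s["eef_pos"],[.50,.25,.32])
E
```

```text
mug [0.505 0.451 0.09 ] [-0.464  0.007  0.09 ]
jar [0.378 0.053 0.065] [-0.079 -0.155  0.065]
bottle [ 0.687 -0.08   0.075] [0.081 0.141 0.075]
pipA [0.367 0.451 0.01 ] [-0.476 -0.131  0.01 ]
pipB [0.24  0.304 0.01 ] [-0.341 -0.27   0.01 ]
green [0.709 0.158 0.16 ] [-0.155  0.184  0.16 ]
greencorner [0.615 0.144 0.16 ] [-0.149  0.09   0.16 ]
slidebox [0.676 0.367 0.03 ] [-0.365  0.17   0.03 ]
pack bay [-0.11248942 -0.00061609  0.        ]
t 0.35 tcp [ 0.2545 -0.625   0.2263] bay [ 0.5858 -0.3371  0.2263] F [-0.13 -0.28 -0.12] Fbayx 0.26 w 0.088 q [-0.9   0.36  0.01 -0.   -1.22 -0.29]
[[-0.    -0.926 -0.377]
 [ 0.    -0.377  0.926]
 [-1.     0.     0.   ]]
row [0. 0. 0.] [ 1.76   0.729 -0.539] mm 0 deg 113
row [0. 0. 0.] [-1.202  0.498  0.675] mm 0 deg 84
[[ 0.    -0.088  0.996]
 [-0.001  0.996  0.088]
 [-1.    -0.001  0.   ]]
row [-0.0935 -0.3701  0.4702] [0. 0. 0.] mm 606 deg 0
row [-0.0934 -0.5574  0.7179] [0. 0. 0.] mm 914 deg 0
```

```bash
python3 -m crank '[[-0.05,0,0,0,0,0,1],[-0.1,0,0,0,0,0,1],[-0.1,-0.037,0.047,0,0,0,0.8],[-0.1,-0.074,0.094,0,0,0,0.64],[-0.1,-0.111,0.141,0,0,0,0.64],[-0.1,-0.148,0.188,0,0,0,0.64],[-0.1,-0.185,0.235,0,0,0,0.64],[-0.1,-0.222,0.282,0,0,0,0.64],[-0.1,-0.259,0.329,0,0,0,0.64],[-0.1,-0.296,0.376,0,0,0,0.64]]'
python3 - <<'E'
from plan import *
s,R=state()
rows(R,s["eef_pos"],b2w([-.25,-.018,.30]))
rows(R,s["eef_pos"],b2w([-.25,-.018,.30]),tgtR(np.pi/4,-1))
rows(R,s["eef_pos"],b2w([-.25,-.018,.30]),tgtR(np.pi/4,1))
E
```

```text
t: 1.6
eef_pos: [0.3869, -0.1634, 0.327]
ee_rot: [-1.859, 1.569, 0.098]
force: [1.7, -0.8, -0.8]
width: 0.0563
t 1.6 tcp [ 0.3869 -0.1634  0.327 ] bay [ 0.1376 -0.1647  0.327 ] F [ 1.71 -0.85 -0.83] Fbayx 1.0 w 0.056 q [ 0.07 -0.14 -0.33 -0.   -1.37 -1.26]
row [ 0.0272 -0.2542  0.3273] [0. 0. 0.] mm 415 deg 0
row [ 0.0272 -0.2542  0.3273] [-1.203  0.497  0.675] mm 415 deg 84
row [ 0.0272 -0.2542  0.3273] [ 1.76   0.73  -0.537] mm 415 deg 113
```

```bash
python3 -m crank '[[0,-0.03,0.04,0,0,0,0.64],[0,-0.06,0.08,-0.15,0.062,0.084,0.64],[0,-0.09,0.12,-0.30,0.124,0.168,0.64],[0,-0.12,0.16,-0.45,0.186,0.252,0.64],[0,-0.15,0.20,-0.60,0.248,0.336,0.64],[0,-0.18,0.24,-0.75,0.31,0.42,0.64],[0.01,-0.21,0.28,-0.90,0.372,0.504,0.64],[0.02,-0.24,0.31,-1.05,0.434,0.588,0.64],[0.027,-0.254,0.327,-1.203,0.497,0.675,0.64],[0.027,-0.254,0.327,-1.203,0.497,0.675,0.64]]'
python3 - <<'E'
from plan import *
s,R=state()
print(R.as_matrix().round(3), tgtR(np.pi/4,-1).as_matrix().round(3))
f=grab_frame("scene");cv2.imwrite("pics/scene1.png",f["pixels"][:,:,::-1])
rows(R,s["eef_pos"],b2w([-.25,-.018,.30]),tgtR(np.pi/4,-1))
E
```

```text
t: 2.85
eef_pos: [0.4982, 0.2352, 0.2969]
ee_rot: [1.564, 0.78, -1.483]
force: [0.2, -1.4, 0.7]
width: 0.056
t 2.85 tcp [0.4982 0.2352 0.2969] bay [-0.2498 -0.0188  0.2969] F [ 0.15 -1.36  0.67] Fbayx 1.37 w 0.056 q [ 1.07  0.41 -0.17  0.41 -1.69 -1.08]
[[ 0.062  0.069 -0.996]
 [-0.708 -0.7   -0.093]
 [-0.703  0.711  0.005]] [[ 0.062  0.062 -0.996]
 [-0.704 -0.704 -0.088]
 [-0.707  0.707 -0.   ]]
row [-0.0023  0.002  -0.0008] [ 0.007  0.    -0.005] mm 3 deg 0
```

View pics/scene1.png

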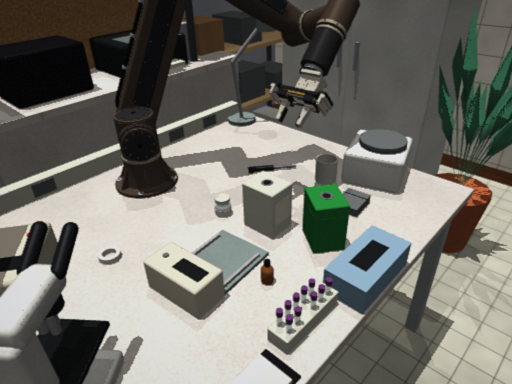

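```bash
python3 -m crank '[[0.04,-0.04,0,0,0,0,0.64],[0.08,-0.08,0,0,0,0,0.64],[0.12,-0.12,0,0,0,0,0.64],[0.161,-0.161,0,0,0,0,0.64],[0.17,-0.15,0,0,0,0,0.64],[0.19,-0.13,0,0.007,0,-0.005,0.64],[0.205,-0.115,0,0.007,0,-0.005,0.64],[0.205,-0.115,0,0.007,0,-0.005,0.64],[0.205,-0.115,0,0.007,0,-0.005,0.64]]'
cat > look.py <<'E'
import sys
from plan import *
s,R=state();n=sys.argv[1]
f=grab_frame("top");crop(f,n+"_t",175,105,375,245,4)
g=grab_frame("scene");crop(g,n+"_s",190,100,390,250,4)
E
python3 look.py l1
```

```text
t: 4.03
eef_pos: [0.5051, 0.1706, 0.0753]
ee_rot: [1.58, 0.794, -1.482]
force: [0.6, -0.1, 0.8]
width: 0.0561
t 4.03 tcp [0.5051 0.1706 0.0753] bay [-0.1848 -0.0177  0.0753] F [ 0.57 -0.13  0.75] Fbayx 0.18 w 0.056 q [ 1.    0.57 -0.49  0.48 -1.21 -1.26]
```

View pics/l1_t.png

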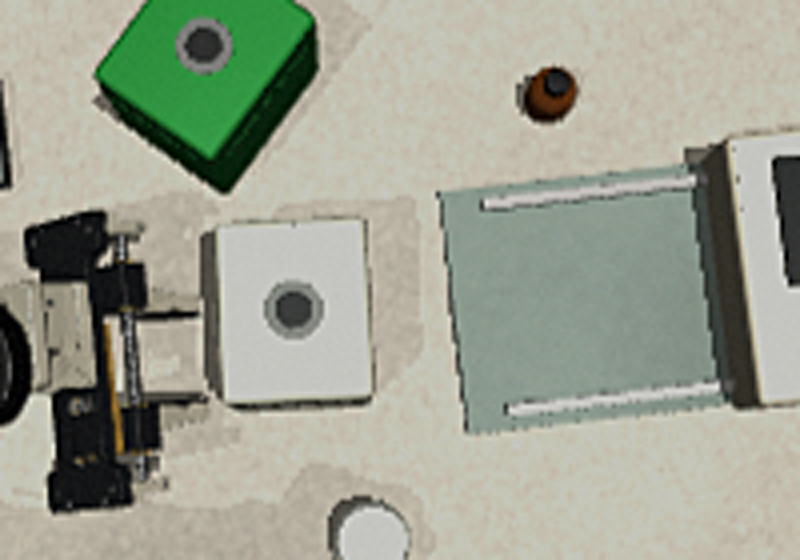

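View pics/l1_s.png

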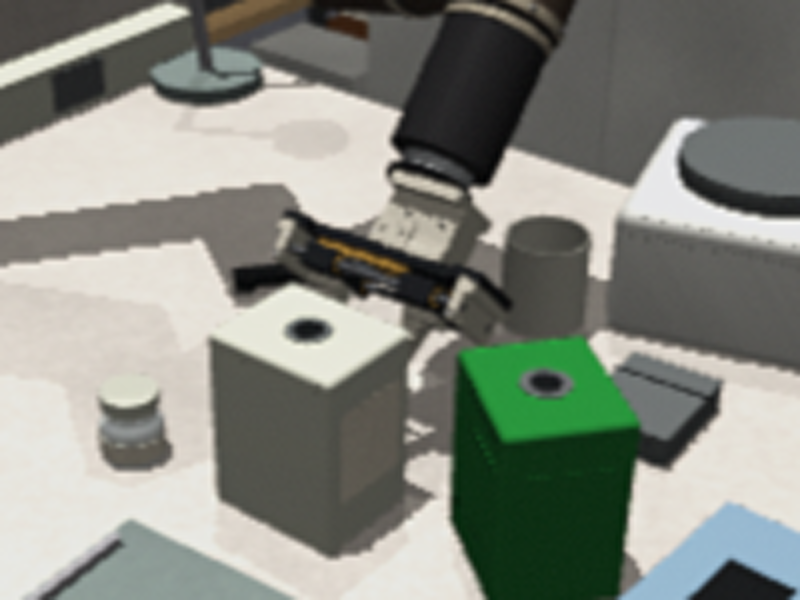

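```bash
python3 -m crank '[[0.006,0.006,0,0,0,0,0.64],[0.010,0.010,0,0,0,0,0.64],[0.014,0.014,0,0,0,0,0.64],[0.018,0.018,0,0,0,0,0.64],[0.022,0.022,0,0,0,0,0.64],[0.026,0.026,0,0,0,0,0.64],[0.030,0.030,0,0,0,0,0.64],[0.034,0.034,0,0,0,0,0.64],[0.038,0.038,0,0,0,0,0.64]]'; python3 look.py l2
```

```text
t: 5.25
eef_pos: [0.5087, 0.1162, 0.073]
ee_rot: [1.576, 0.791, -1.484]
force: [-0.1, 3.7, 0.3]
width: 0.0563
t 5.25 tcp [0.5087 0.1162 0.073 ] bay [-0.1302 -0.0189  0.073 ] F [-0.09  3.7   0.26] Fbayx -3.69 w 0.056 q [ 0.94  0.53 -0.59  0.54 -1.15 -1.26]
```

View pics/l2_t.png

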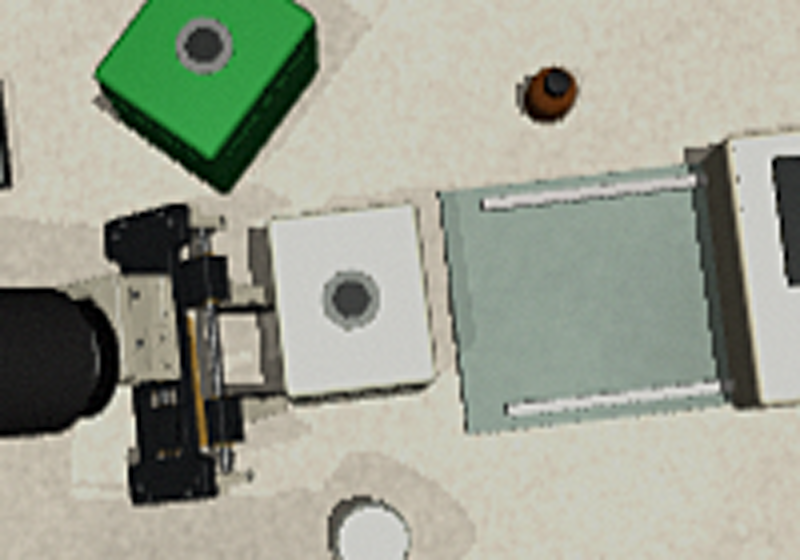

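```bash
cat > mp.py <<'E'
import sys,json
from plan import *
f=grab_frame("top")
# white top face: bright & low saturation region within the pack window, at height z
def packtop(z=.16,win=(240,150,310,210),th=175):
    u0,v0,u1,v1=win;k=4
    im=cv2.resize(f["pixels"][v0:v1,u0:u1],None,fx=k,fy=k,interpolation=cv2.INTER_CUBIC).astype(int)
    m=((im.min(2)>th)&(im.max(2)-im.min(2)<14)).astype(np.uint8)
    m=cv2.morphologyEx(m,cv2.MORPH_OPEN,np.ones((9,9)));m=cv2.morphologyEx(m,cv2.MORPH_CLOSE,np.ones((7,7)))
    cs,_=cv2.findContours(m,cv2.RETR_EXTERNAL,cv2.CHAIN_APPROX_NONE);c=max(cs,key=cv2.contourArea)
    P=np.array([w2b(ray(f,u0+(u+.5)/k-.5,v0+(v+.5)/k-.5,z))[:2] for u,v in c[:,0]],np.float32)
    (cx,cy),(w,h),a=cv2.minAreaRect(P);print("rect c",round(cx,4),round(cy,4),"size",round(w,4),round(h,4),"ang",round(a,2))
def pts(L,z): return np.array([w2b(ray(f,175+(u+.5)/4-.5,105+(v+.5)/4-.5,z)) for u,v in L])
E
python3 - <<'E'
from mp import *
packtop()
P=pts([(270,218),(415,207),(435,382),(288,398)],.16);print(P.round(4))
print("bay",pts([(440,191),(467,433)],.012).round(4))
E
```

```text
rect c -0.0742 0.0038 size 0.0941 0.1138 ang 0.34
[[-0.1222  0.0627  0.16  ]
 [-0.027   0.0595  0.16  ]
 [-0.0269 -0.0559  0.16  ]
 [-0.1231 -0.0558  0.16  ]]
bay [[ 0.001   0.0898  0.012 ]
 [ 0.0004 -0.0893  0.012 ]]
```

```bash
python3 -m crank '[[0.003,0.003,0,0,0,0,0.64],[0.006,0.006,0,0,0,0,0.64],[0.009,0.009,0,0,0,0,0.64],[0.012,0.012,0,0,0,0,0.64],[0.014,0.014,0,0,0,0,0.64],[0.014,0.014,0,0,0,0,0.64]]'; python3 look.py l3; python3 -c "
from mp import *
packtop()"
```

```text
t: 6.15
eef_pos: [0.5101, 0.0963, 0.0729]
ee_rot: [1.576, 0.79, -1.484]
force: [-0.3, 1.0, 0.5]
width: 0.0563
t 6.15 tcp [0.5101 0.0963 0.0729] bay [-0.1103 -0.0192  0.0729] F [-0.32  0.97  0.49] Fbayx -0.99 w 0.056 q [ 0.91  0.52 -0.62  0.56 -1.12 -1.26]
rect c -0.0552 0.0038 size 0.0941 0.1138 ang 0.2
```

```bash
python3 -m crank '[[0.0007,0.0007,0,0,0,0,0.64],[0.0014,0.0014,0,0,0,0,0.64],[0.002,0.002,0,0,0,0,0.64]]'; python3 -c "
from mp import *
state();packtop()"
```

```text
t: 6.68
eef_pos: [0.5106, 0.0942, 0.0729]
ee_rot: [1.576, 0.791, -1.483]
force: [-0.5, 3.2, 0.3]
width: 0.0561
t 6.72 tcp [0.5106 0.094  0.0729] bay [-0.108  -0.0189  0.0729] F [-0.22  4.13  1.32] Fbayx -4.13 w 0.056 q [ 0.91  0.52 -0.63  0.56 -1.12 -1.26]
rect c -0.0535 0.0038 size 0.0939 0.1137 ang 0.4
```

```bash
python3 -m crank '[[0.0007,0.0007,0,0,0,0,0.64],[0.0014,0.0014,0,0,0,0,0.64],[0.0014,0.0014,0,0,0,0,0.64]]'; python3 -m crank '[[0.0007,0.0007,0,0,0,0,0.64],[0.0007,0.0007,0,0,0,0,0.64]]';python3 -m crank '[[0.0007,0.0007,0,0,0,0,0.64],[0.0007,0.0007,0,0,0,0,0.64]]'; python3 -c "
from mp import *
state();packtop()"
```

```text
t: 7.1
eef_pos: [0.5106, 0.0919, 0.0729]
ee_rot: [1.576, 0.791, -1.484]
force: [-0.0, 2.6, 0.4]
width: 0.0556
t: 7.35
eef_pos: [0.5107, 0.0909, 0.0729]
ee_rot: [1.576, 0.791, -1.484]
force: [-0.1, 3.2, 1.4]
width: 0.056
t: 7.6
eef_pos: [0.5109, 0.0901, 0.0729]
ee_rot: [1.576, 0.791, -1.483]
force: [-0.9, 3.1, 0.6]
width: 0.0562
t 7.65 tcp [0.5109 0.0901 0.0729] bay [-0.1041 -0.019   0.0729] F [-0.01  3.65  1.6 ] Fbayx -3.64 w 0.056 q [ 0.9   0.52 -0.63  0.57 -1.12 -1.26]
rect c -0.0494 0.0038 size 0.0939 0.1137 ang 0.3
```

```bash
for i in 1 2; do python3 -m crank '[[0.0007,0.0007,0,0,0,0,0.64],[0.0007,0.0007,0,0,0,0,0.64]]' | egrep 'pos|force'; done; python3 -c "
from mp import *
state();packtop()"
```

```text
eef_pos: [0.5112, 0.0898, 0.0728]
force: [-1.9, 6.9, 1.8]
eef_pos: [0.5114, 0.0894, 0.0729]
force: [-4.5, 10.9, 4.1]
t 8.2 tcp [0.5114 0.0894 0.0729] bay [-0.1034 -0.0185  0.0729] F [-4.76 10.67  4.93] Fbayx -11.05 w 0.056 q [ 0.9   0.51 -0.63  0.57 -1.11 -1.26]
rect c -0.0491 0.004 size 0.0939 0.1138 ang 0.25
```

```bash
python3 -m crank '[[-0.007,-0.007,0,0,0,0,0.64],[-0.0141,-0.0141,0,0,0,0,0.64],[-0.034,0.006,-0.004,0,0,0,0.64],[-0.056,0.028,-0.009,0,0,0,0.64],[-0.070,0.042,-0.0105,0,0,0,0.64],[-0.070,0.042,-0.0105,0,0,0,0.64],[-0.070,0.042,-0.0105,0,0,0,0.64]]'; python3 look.py l4;python3 -c "
from mp import *
packtop()"
```

```text
t: 9.07
eef_pos: [0.519, 0.1078, 0.1516]
ee_rot: [1.575, 0.79, -1.485]
force: [-0.1, -0.1, -0.6]
width: 0.0557
t 9.07 tcp [0.519  0.1078 0.1516] bay [-0.121  -0.0093  0.1516] F [-0.06 -0.14 -0.56] Fbayx 0.14 w 0.056 q [ 0.92  0.43 -0.52  0.52 -1.29 -1.16]
rect c -0.0493 0.0041 size 0.0941 0.1139 ang 0.12
```

View pics/l4_t.png

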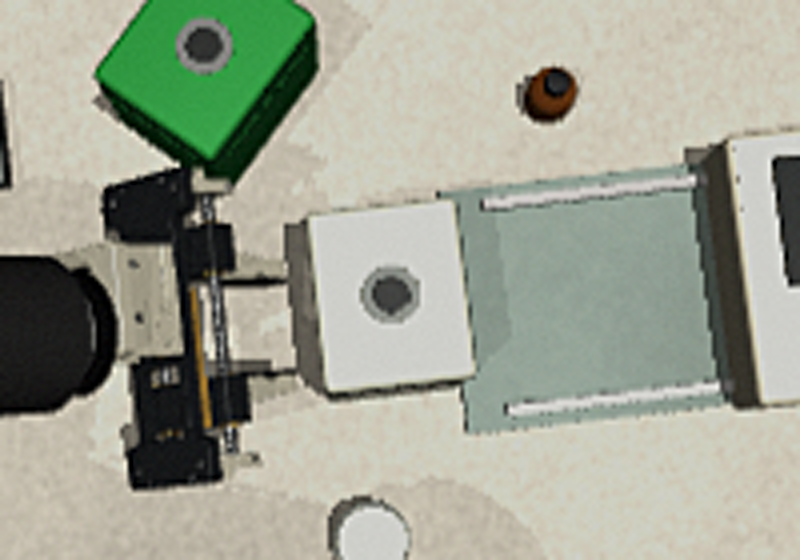

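View pics/l4_s.png

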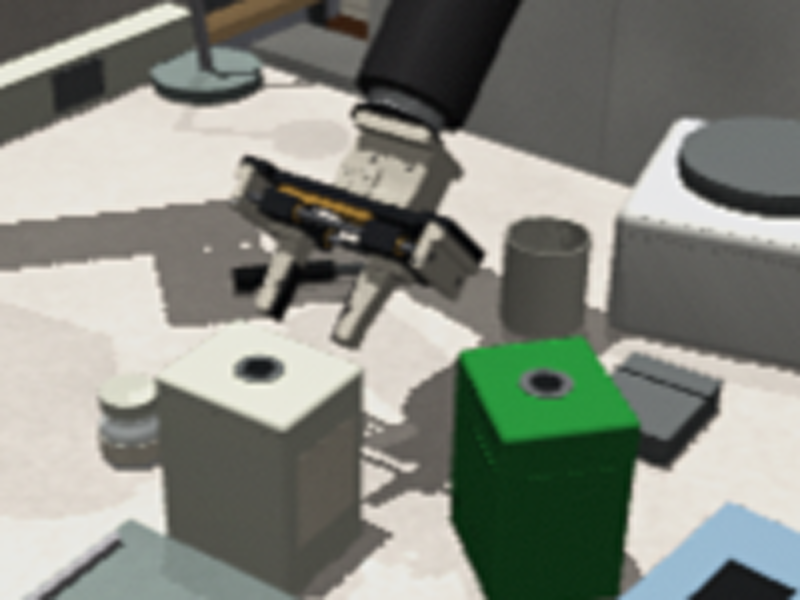

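```bash
python3 -m crank '[[0.002,0.002,0.008,0,0,0,0.64],[0.006,0.006,0.008,0,0,0,0.64],[0.009,0.009,0.008,0,0,0,0.64],[0.012,0.012,0.008,0,0,0,0.64],[0.014,0.014,0.008,0,0,0,0.64],[0.016,0.017,0.008,0,0,0,0.64],[0.018,0.0195,0.008,0,0,0,0.64],[0.020,0.022,0.008,0,0,0,0.64],[0.022,0.0245,0.008,0,0,0,0.64]]'; python3 look.py l5
```

```text
t: 10.35
eef_pos: [0.5144, 0.0746, 0.1538]
ee_rot: [1.576, 0.791, -1.483]
force: [0.1, 3.2, 3.3]
width: 0.0563
t 10.35 tcp [0.5144 0.0746 0.1538] bay [-0.0883 -0.0168  0.1538] F [0.08 3.18 3.34] Fbayx -3.16 w 0.056 q [ 0.88  0.4  -0.58  0.54 -1.25 -1.16]
```

View pics/l5_s.png

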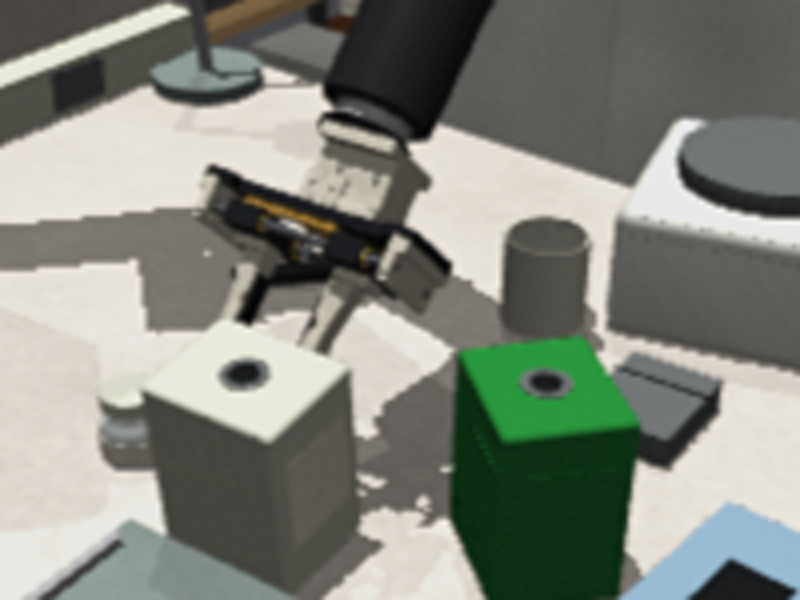

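View pics/l5_t.png

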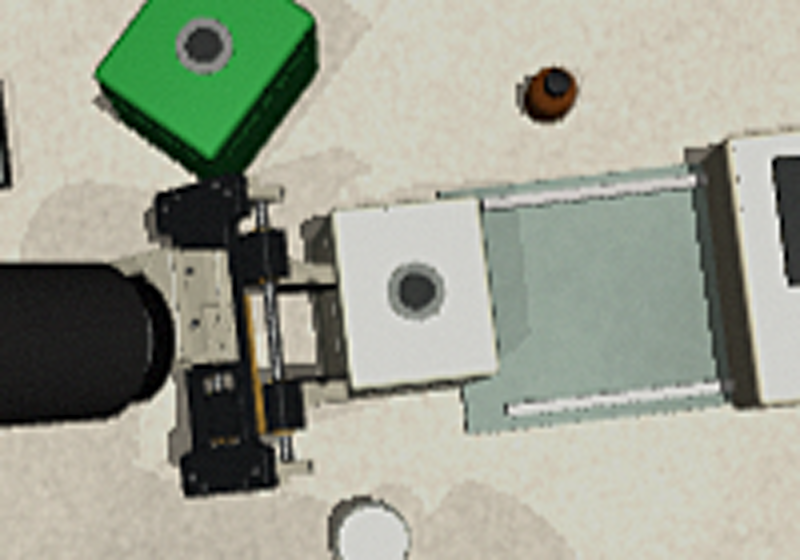

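```bash
python3 -m crank '[[0.003,0.004,0,0,0,0,0.64],[0.006,0.008,0,0,0,0,0.64],[0.009,0.012,0,0,0,0,0.64],[0.012,0.016,0,0,0,0,0.64],[0.015,0.020,0,0,0,0,0.64],[0.018,0.024,0,0,0,0,0.64],[0.021,0.028,0,0,0,0,0.64],[0.024,0.032,0,0,0,0,0.64],[0.027,0.036,0,0,0,0,0.64],[0.030,0.040,0,0,0,0,0.64]]'; python3 look.py l6
```

```text
t: 11.7
eef_pos: [0.5183, 0.0249, 0.1605]
ee_rot: [1.576, 0.79, -1.484]
force: [0.7, 1.9, 1.2]
width: 0.0562
t 11.7 tcp [0.5183 0.0249 0.1605] bay [-0.0385 -0.0173  0.1605] F [0.71 1.92 1.17] Fbayx -1.85 w 0.056 q [ 0.81  0.36 -0.64  0.6  -1.21 -1.13]
```

View pics/l6_s.png

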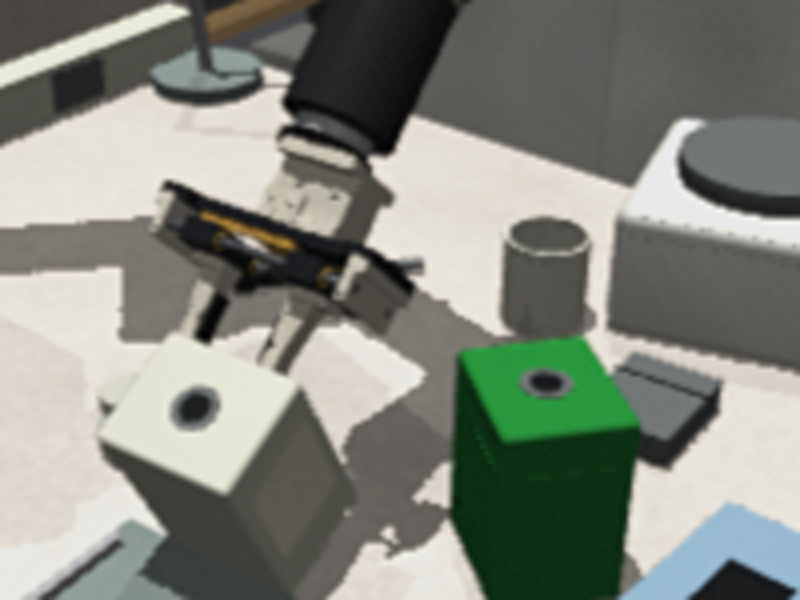

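View pics/l6_t.png

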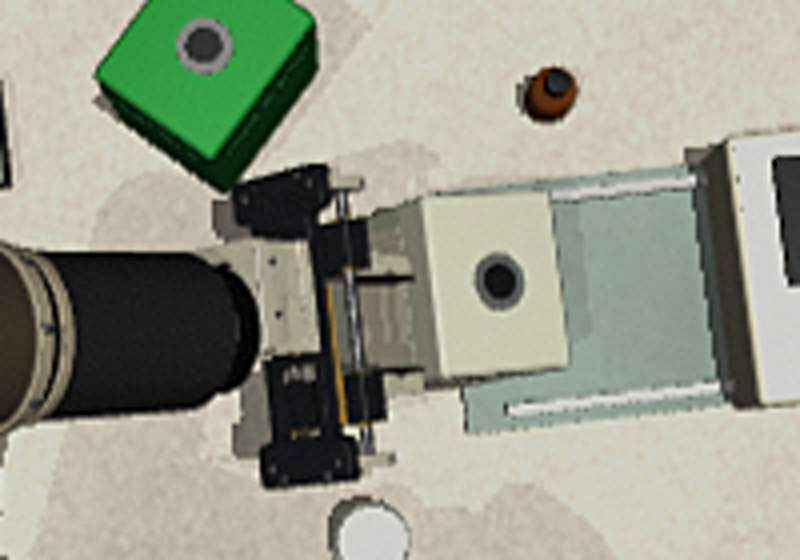

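```bash
python3 -m crank '[[0.003,0.003,0,0,0,0,0.64],[0.006,0.006,0,0,0,0,0.64],[0.008,0.008,0,0,0,0,0.64],[0.010,0.010,0,0,0,0,0.64],[0.012,0.012,0,0,0,0,0.64],[0.014,0.014,0,0,0,0,0.64],[0.016,0.016,0,0,0,0,0.64],[0.016,0.016,0,0,0,0,0.64]]'; python3 look.py l7
```

```text
t: 12.8
eef_pos: [0.5201, 0.0025, 0.1604]
ee_rot: [1.576, 0.791, -1.484]
force: [-0.0, -0.5, -0.6]
width: 0.0563
t 12.8 tcp [0.5201 0.0025 0.1604] bay [-0.016  -0.0175  0.1604] F [-0.05 -0.48 -0.63] Fbayx 0.47 w 0.056 q [ 0.77  0.35 -0.67  0.63 -1.19 -1.12]
```

View pics/l7_s.png

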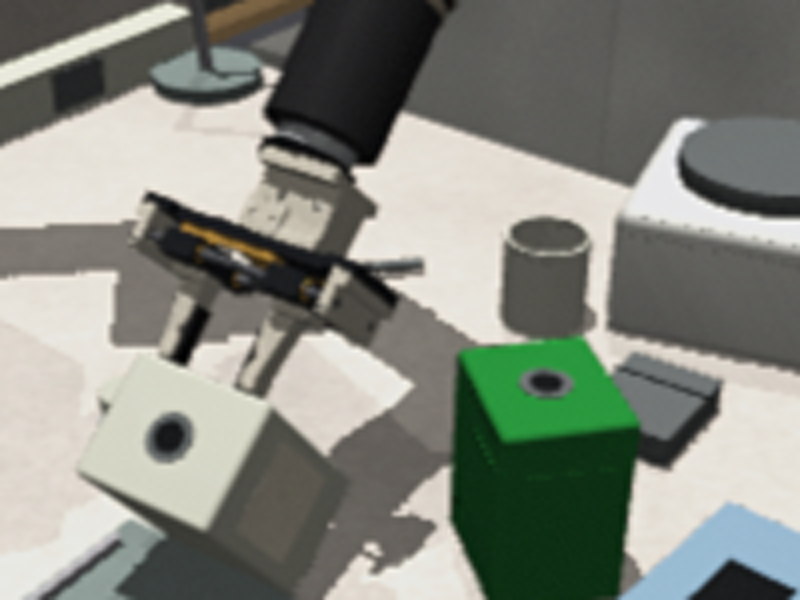

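View pics/l7_t.png

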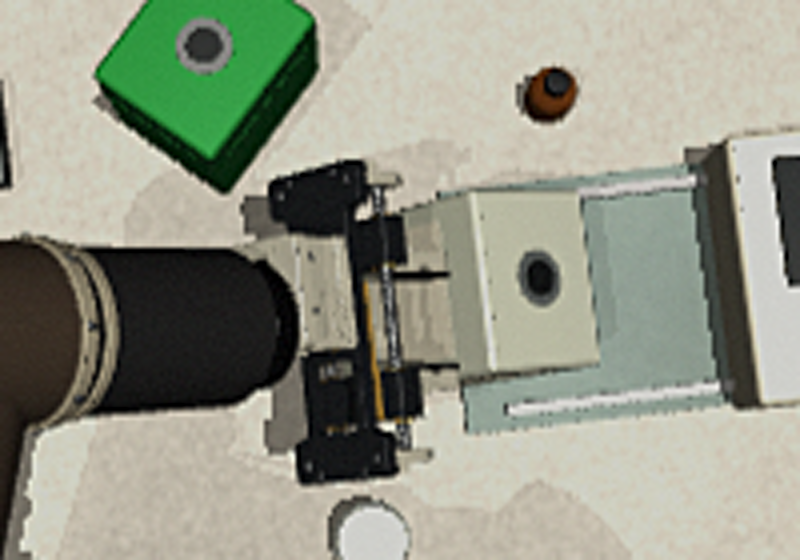

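```bash
python3 -m crank '[[0,0,0,0,0,0,0.64],[0,0,0,0,0,0,0.64],[0,0,0,0,0,0,0.64],[0,0,0,0,0,0,0.64]]'; python3 look.py l8
```

```text
t: 13.4
eef_pos: [0.5202, 0.0029, 0.1604]
ee_rot: [1.576, 0.791, -1.484]
force: [-0.4, 0.8, 0.3]
width: 0.0562
t 13.4 tcp [0.5202 0.0029 0.1604] bay [-0.0164 -0.0173  0.1604] F [-0.43  0.77  0.29] Fbayx -0.81 w 0.056 q [ 0.77  0.35 -0.67  0.63 -1.19 -1.12]
```

View pics/l8_s.png

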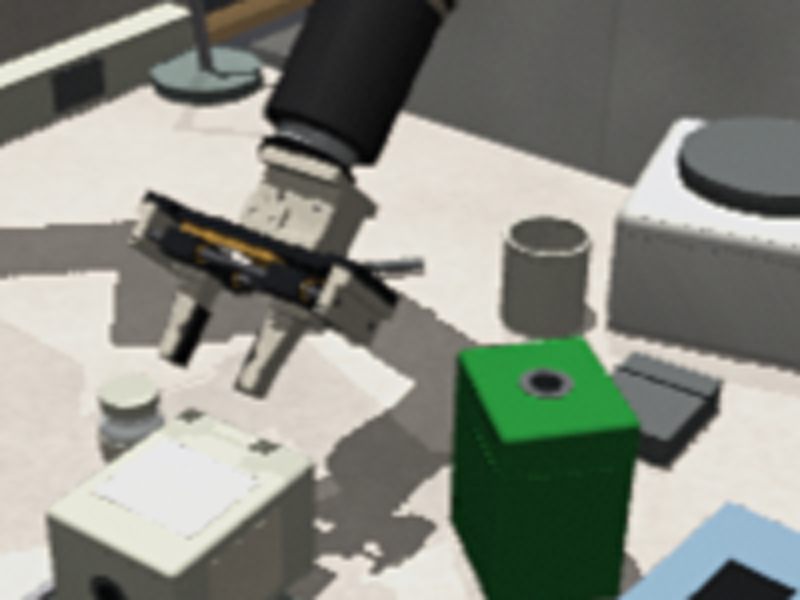

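View pics/l8_t.png

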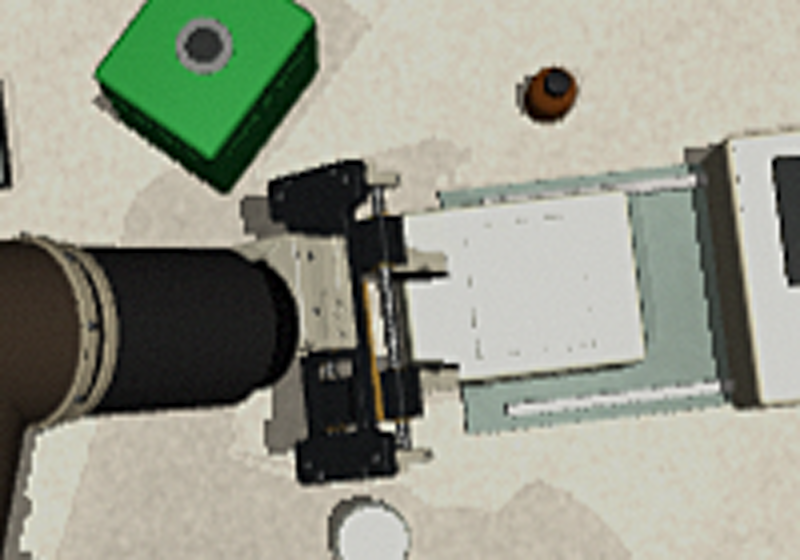

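Run:
```python
from mp import *
P=pts([(630,193),(645,360)],.112);print("pack top-end corners, bay frame",P.round(4))
P=pts([(470,208),(630,193),(470,377),(645,360)],.112);print(P.round(4))
s,R=state()
```

```text
pack top-end corners, bay frame [[ 0.1226  0.0597  0.112 ]
 [ 0.1189 -0.0546  0.112 ]]
[[ 0.0129  0.0614  0.112 ]
 [ 0.1226  0.0597  0.112 ]
 [-0.0003 -0.0531  0.112 ]
 [ 0.1189 -0.0546  0.112 ]]
t 13.55 tcp [0.5203 0.0029 0.1605] bay [-0.0164 -0.0173  0.1605] F [-0.85 -0.35  0.19] Fbayx 0.27 w 0.056 q [ 0.77  0.35 -0.67  0.63 -1.19 -1.12]
```

```bash
python3 -m crank '[[-0.015,-0.015,0,0,0,0,0.64],[-0.03,-0.03,0.001,0,0,0,0.64],[-0.0424,-0.0424,0.002,0,0,0,0.64],[-0.0424,-0.0424,0.002,0,0,0,0.64],[-0.02,-0.065,0.002,0,0,0,0.64],[0.005,-0.090,0.002,0,0,0,0.64],[0.020,-0.105,0.002,0,0,0,0.64],[0.0269,-0.1117,0.002,0,0,0,0.64],[0.0269,-0.1117,0.002,0,0,0,0.64]]'; python3 look.py l9
```

```text
t: 14.68
eef_pos: [0.5135, 0.0628, 0.0626]
ee_rot: [1.575, 0.79, -1.484]
force: [-0.3, -0.1, 0.3]
width: 0.0557
t 14.68 tcp [0.5135 0.0628 0.0626] bay [-0.0766 -0.0188  0.0626] F [-0.25 -0.08  0.33] Fbayx 0.06 w 0.056 q [ 0.86  0.52 -0.68  0.61 -1.07 -1.27]
```

View pics/l9_t.png

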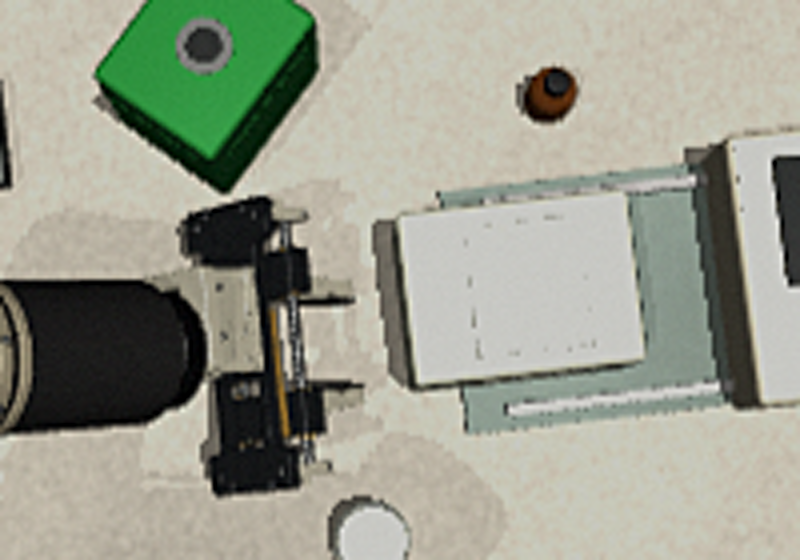

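View pics/l9_s.png

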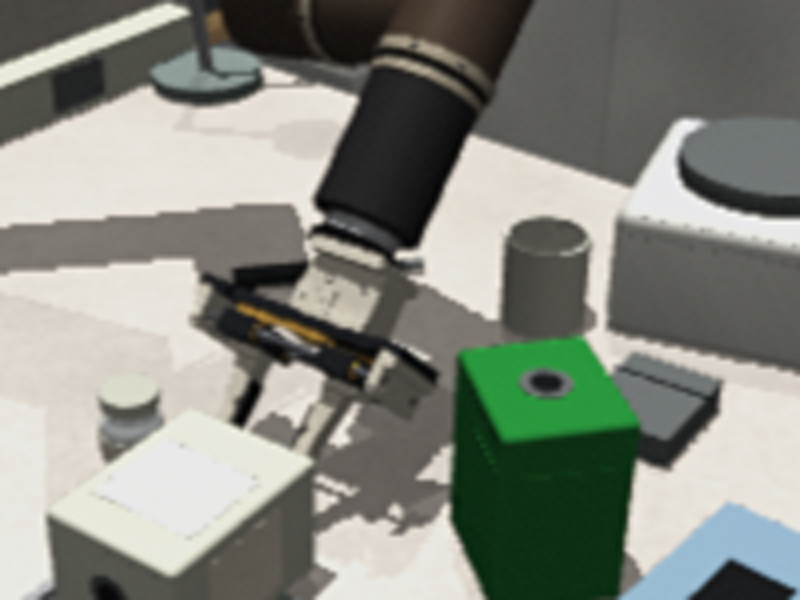

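```bash
python3 -m crank '[[0.006,0.006,0,0,0,0,0.64],[0.012,0.012,-0.001,0,0,0,0.64],[0.018,0.018,-0.004,0,0,0,0.64],[0.022,0.022,-0.008,0,0,0,0.64],[0.025,0.025,-0.011,0,0,0,0.64],[0.028,0.028,-0.011,0,0,0,0.64],[0.032,0.032,-0.011,0,0,0,0.64],[0.036,0.036,-0.011,0,0,0,0.64],[0.040,0.040,-0.011,0,0,0,0.64],[0.044,0.044,-0.011,0,0,0,0.64]]'; python3 look.py l10
```

```text
t: 16.02
eef_pos: [0.5298, 0.0016, 0.0625]
ee_rot: [1.576, 0.791, -1.484]
force: [-0.3, 3.6, 0.8]
width: 0.0562
t 16.02 tcp [0.5298 0.0016 0.0625] bay [-0.0142 -0.0079  0.0625] F [-0.31  3.62  0.85] Fbayx -3.63 w 0.056 q [ 0.74  0.49 -0.75  0.72 -1.01 -1.27]
```

View pics/l10_t.png

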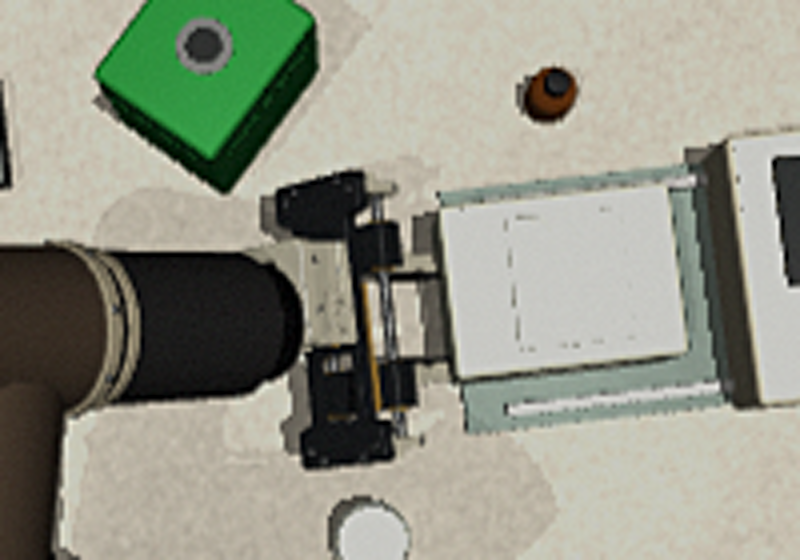

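```bash
python3 -m crank '[[0.003,0.003,0,0,0,0,0.64],[0.006,0.006,0,0,0,0,0.64],[0.009,0.009,0,0,0,0,0.64],[0.012,0.012,0,0,0,0,0.64],[0.015,0.015,0,0,0,0,0.64],[0.018,0.018,0,0,0,0,0.64],[0.021,0.021,0,0,0,0,0.64],[0.024,0.024,0,0,0,0,0.64],[0.027,0.027,0,0,0,0,0.64],[0.028,0.028,0,0,0,0,0.64]]'; python3 look.py l11
```

```text
t: 17.38
eef_pos: [0.5329, -0.0379, 0.0623]
ee_rot: [1.576, 0.791, -1.484]
force: [-1.0, 3.8, 2.7]
width: 0.0561
t 17.38 tcp [ 0.5329 -0.0379  0.0623] bay [ 0.0254 -0.0082  0.0623] F [-1.01  3.81  2.69] Fbayx -3.89 w 0.056 q [ 0.66  0.47 -0.8   0.8  -0.97 -1.27]
```

View pics/l11_t.png

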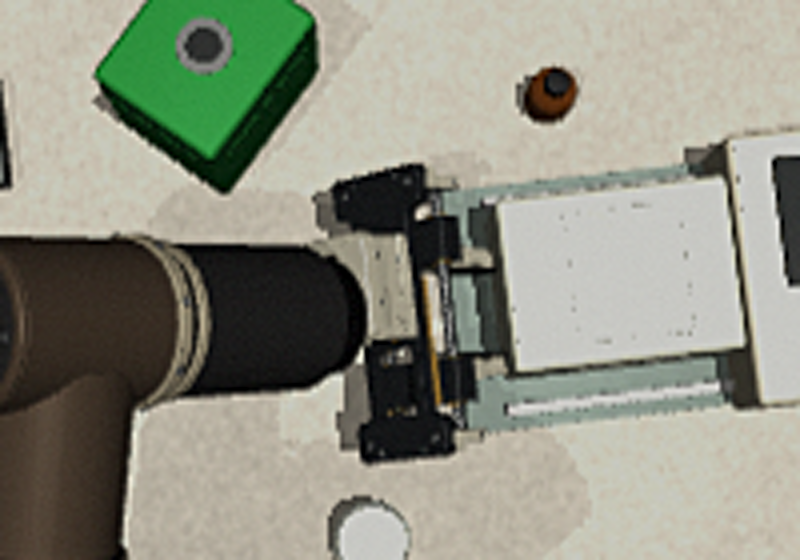

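Pack's end at crop (735-745) is nearly at the dock. Creep in 1 mm steps.

```bash
for i in 1 2 3; do python3 -m crank '[[0.0007,0.0007,0,0,0,0,0.64],[0.0014,0.0014,0,0,0,0,0.64]]' | egrep 'pos|force'; python3 -c "
from plan import *
state()" ; done
```

```text
eef_pos: [0.5332, -0.0394, 0.0622]
force: [0.5, 4.2, 2.9]
t 17.73 tcp [ 0.5332 -0.0394  0.0622] bay [ 0.0269 -0.008   0.0622] F [0.52 4.23 2.86] Fbayx -4.17 w 0.056 q [ 0.66  0.47 -0.8   0.8  -0.96 -1.27]
eef_pos: [0.5334, -0.0415, 0.0622]
force: [-0.6, 4.5, 2.0]
t 17.98 tcp [ 0.5334 -0.0415  0.0622] bay [ 0.029  -0.0081  0.0622] F [-0.64  4.46  2.05] Fbayx -4.5 w 0.056 q [ 0.65  0.47 -0.8   0.81 -0.96 -1.27]
eef_pos: [0.5336, -0.0435, 0.0622]
force: [-1.5, 5.6, 2.7]
t 18.23 tcp [ 0.5336 -0.0435  0.0622] bay [ 0.031  -0.0081  0.0622] F [-1.53  5.61  2.74] Fbayx -5.73 w 0.056 q [ 0.65  0.47 -0.81  0.81 -0.96 -1.27]
```

```bash
for i in 1 2; do python3 -m crank '[[0.0007,0.0007,0,0,0,0,0.64],[0.0007,0.0007,0,0,0,0,0.64]]' | egrep 'pos|force'; done; python3 -c "
from plan import *
state()"
```

```text
eef_pos: [0.5338, -0.0438, 0.0622]
force: [-4.2, 9.2, 4.0]
eef_pos: [0.5342, -0.044, 0.062]
force: [-5.8, 13.6, 4.9]
t 18.73 tcp [ 0.5342 -0.044   0.062 ] bay [ 0.0316 -0.0075  0.062 ] F [-5.82 13.59  4.86] Fbayx -14.05 w 0.056 q [ 0.65  0.47 -0.81  0.82 -0.96 -1.27]
```

```bash
python3 -m crank '[[0.0007,0.0007,0,0,0,0,0.64],[0.0007,0.0007,0,0,0,0,0.64],[0.0007,0.0007,0,0,0,0,0.64],[0.0007,0.0007,0,0,0,0,0.64],[0.0007,0.0007,0,0,0,0,0.64]]'; python3 look.py l12
```

```text
t: 19.35
eef_pos: [0.5345, -0.0441, 0.0618]
ee_rot: [1.579, 0.794, -1.479]
force: [-10.5, 19.6, 5.8]
width: 0.0561
t 19.35 tcp [ 0.5345 -0.0441  0.0618] bay [ 0.0317 -0.0072  0.0618] F [-10.48  19.58   5.84] Fbayx -20.42 w 0.056 q [ 0.64  0.47 -0.81  0.82 -0.96 -1.27]
```

View pics/l12_t.png

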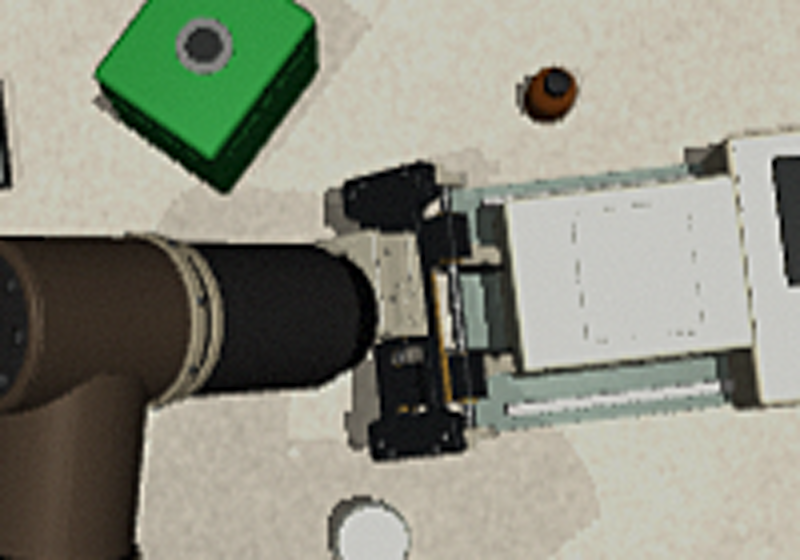

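```bash
python3 -m crank '[[-0.002,-0.002,0,0,0,0,0.64],[-0.006,-0.006,0,0,0,0,0.64],[-0.014,-0.014,0,0,0,0,0.64],[-0.026,-0.026,0,0,0,0,0.64],[-0.045,-0.015,0,0,0,0,0.64],[-0.07,0.010,0,0,0,0,0.64],[-0.10,0.04,0,0,0,0,0.64],[-0.13,0.05,0,0,0,0,0.64],[-0.16,0.04,0,0,0,0,0.64],[-0.16,0.04,0,0,0,0,0.64]]'; python3 look.py l13; python3 -c "
from mp import *
s=grab_frame('scene');crop(s,'l13_s2',140,160,340,310,4)"
```

```text
t: 20.7
eef_pos: [0.5269, 0.0403, 0.2049]
ee_rot: [1.579, 0.793, -1.479]
force: [-1.1, -0.5, -0.1]
width: 0.0563
t 20.7 tcp [0.5269 0.0403 0.2049] bay [-0.053  -0.0074  0.2049] F [-1.14 -0.45 -0.11] Fbayx 0.35 w 0.056 q [ 0.82  0.33 -0.56  0.57 -1.31 -1.07]
```

View pics/l13_t.png

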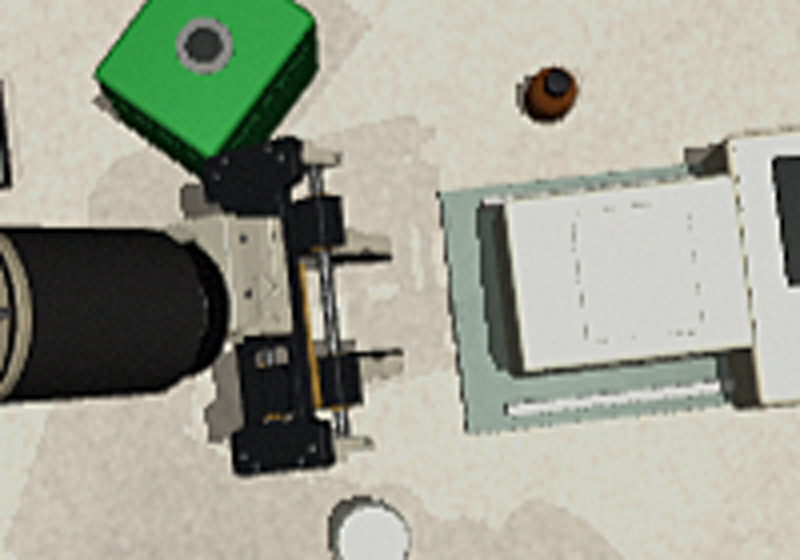

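View pics/l13_s2.png

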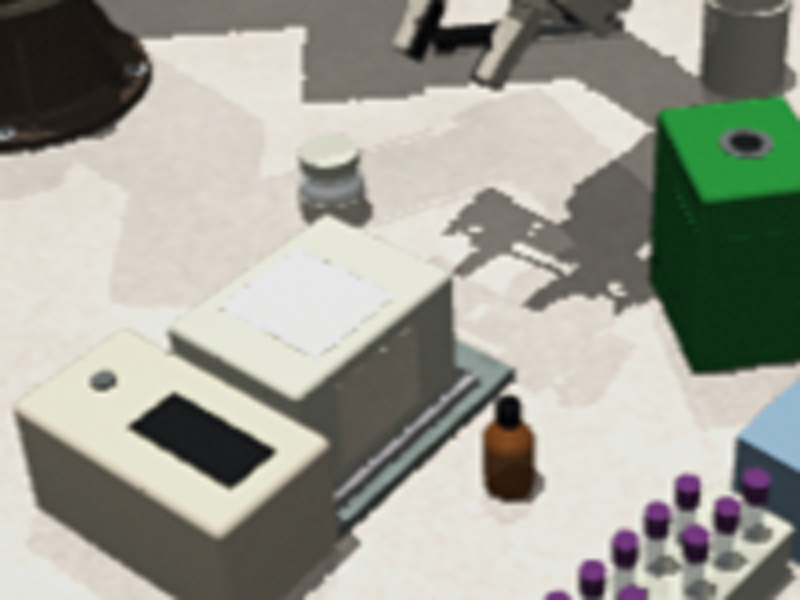

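```bash
python3 - <<'E'
from mp import *
print(pts([(505,202),(729,178),(753,347),(523,371)],.112).round(4))
E
python3 -m crank '[[0,0,0,0,0,0,0.64],[0,0,0,0,0,0,0.64]]'; python3 -c "
from station import job_done
print(job_done())"
```

```text
[[ 0.0371  0.0629  0.112 ]
 [ 0.191   0.0626  0.112 ]
 [ 0.1927 -0.0539  0.112 ]
 [ 0.0359 -0.053   0.112 ]]
t: 21.2
eef_pos: [0.5261, 0.0369, 0.2039]
ee_rot: [1.576, 0.79, -1.485]
force: [0.7, -0.8, -0.5]
width: 0.0561
the job is handed in; nothing more can be done
None
```

I loaded the pack and handed the job in at t = 21.2 s; it gave no verdict. I slid the pack upright and square to the step, tipped it over from high on its back, then pushed it along the deck and pressed it home against the dock.

- **At the step:** the pack was within about 0.4° of square. I stopped at the first force rise, about 11 N.
- **Tipping:** this took about 3 N, and the pack came down flat between the rails.
- **Pressing home:** I pressed and held at 14–20 N along the bay for more than 0.5 s. Taking off the 4 N or so of sliding leaves well over 5 N on the dock. The highest push reading was about 23 N in total, under the 40 N limit.
- **Final check:** the images show the pack flat and flush with the dock, with its centre about 4 mm off the bay's middle. The hand is clear, and the jar, the bottle, the mug and the green look-alike look unmoved.
- **Disagreements:** hand-picked image corners put the pack's top at 191–193 mm, right at the 191.5 mm limit. These corner readings ran 2–3 mm short throughout, so I trusted the dock contact, where the force rose while the hand stopped moving. The fingertip stopped about 3 mm short of where the stated sizes put it, both at the step and at the dock, so I took that as a steady offset.

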